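# Clamp the blue tube adapter in the vise

### The arm

A 6-joint arm with a two-finger parallel gripper is mounted at the origin on the work surface. World frame = base frame: x ahead of the robot, y to its left, z up, the work surface at z = 0. Lengths are in m, angles in rad, forces in N, time in s.
With the tool pointing down it reaches from about 0.35 to 0.85 m from the base axis. Payload 8.1 kg.
Tool frame: the origin (TCP) lies on the centre line of the jaws, within the pads' length; the fingertips stand robot.tips_ahead ahead of it and the grasp point (between the pads) lies 6 mm ahead of it (robot.tips_ahead is the distance from the TCP to the fingertips, in m); z points along the fingers, y is the line along which they close (so a half turn about z gives the same grasp; the last joint's range is limited). The gripper opens to 93 mm and grips with 3 to 60 N. Pads are 15 mm wide; open, the fingers measure 128 mm over their backs; the gripper's body (75 mm by 188 mm) begins 65 mm behind the grasp point.
Start: joints at [-1.257, 0.13, 1.488, -0, 1.523, -0.085], TCP at [0.233, -0.553, 0.244] pointing down, gripper open.
Joint ranges: [-2.96, 2.96], [-0.89, 2.26], [0.02, 2.5], [-1.34, 4.48], [0, 2.73], [-2.66, 2.66]. Speed limits (rad/s): [2.39, 2.39, 2.79, 3.14, 3.14, 3.14].

### API

Orientations are given as a rotation vector (axis times angle).
In Python, from plant import robot gives the robot as it stands.
- The arm moves only by the tool apply_moves, never from a script. Its arguments are lists of equal length, an entry for each row: "delta_pos": the shift along the tool's x, y, z in cm, a list of three; "twist": the turn about the tool's z in rad. A call has 1 to 8 rows; each row shifts and turns the commanded pose from where the row before left it, along the tool's axes as they then stand; what a row does not reach is not made up. A row lasts 1/8 s, in which the tool goes at most 62.5 mm and 10.7 degrees, less where a joint would pass 70% of its speed; a pose out of reach is approached as far as the arm can. A call with a gripper value outside its range is refused whole. "gripper" is the finger opening in cm, from 0 to 9.3, set as the call begins (left out, the last holds). The fingers move at their own pace and stop on an object; "squeeze" is the grip in N (left out, the last holds). Time passes only in rows, so rows that do not move let the fingers close. It gives the time, the measured TCP pose, the force, the opening and the grip force at its end, in the units of the state.
- robot.read_state(): the state, without advancing time (a new reading comes with each control period).
- robot.read_camera(name): name is "scene" or "top" or "wrist"; returns a dict with "frame" (480x640x3 uint8, red, green, blue), "vertical_fov" (degrees; the focal length in pixels is half the picture's height over the tangent of half this angle, whatever the lens; pixels are square), "cx", "cy" (the principal point, pixels), "R" (3x3) and "t" (3): a world point X has camera coordinates R X + t. Camera axes: x right, y down, z forward; pixel columns grow to the right and rows downward; lengths in m; the calibration is good to about 2 mm. A picture is of the moment at which its call begins. There is no depth.
- robot.close_job(): hands the job in; it is judged then, once.
The state is a dict: "t": time; "q": joint angles; "dq": joint speeds; "joint_torque": joint torques, N m; "tool_pos": TCP position; "orientation": TCP orientation; "force": force on the tool from outside, world axes, zero at the start; "wrist_torque": the same for the moment, N m; "opening": finger opening in m; "gripper_force": force on a finger pad.
Only numpy, scipy, OpenCV 4.12 (cv2) and the standard library are available. Lean on these libraries where they do the work, as an engineer would, in place of code of your own. Each camera call takes 0.05 s, during which the arm holds its last target. There are 200 camera calls.

### The job

Take the blue tube-clamp adapter out of the yellow parts crate, set it down upright on the green rubber mat and let go, then take it again by its two narrow ends and lay it, still upright, on the bed of the small red vise, centred between the open jaws with its long faces towards them. Then slide the moving jaw forward until the adapter is held snugly between both jaws. Do not drop the adapter, leave the other parts standing in their places in the crate, and leave the plaster foot, hammer and screwdriver alone.

Things in the scene. Friction and masses are not known exactly. Their poses are not given: they have to be found in the camera images.
- adapter_blue: the part to clamp: blue anodised tube-clamp adapter, a block 34 mm (x) by 56 mm (y) by 36 mm high plus a round collar 31 mm across and 4 mm high on top with a black bore; 0.17 kg. Origin: centre of its underside, z up. Upright in the crate, with only about 6 mm free at each narrow end: there fingers fit only on the long faces (34 mm apart); between the vise jaws only on the ends (56 mm apart)
- crate: fixed yellow plastic crate, outside 246 mm (x) by 151 mm (y) by 50 mm high, walls and floor 5 mm. A middle wall along x parts it into two lanes, each 68 mm wide inside. Six parts stand on its floor in any order, three to a lane, at x about -70, 0, +70 mm, y about +-36.5 mm. Origin: centre of its underside
- mat: green rubber mat fixed to the table, 110 by 110 mm, 4 mm thick, with nothing on it. Origin: centre of its underside
- vise_seat (a point): point on the bed of the vise, 45 mm above the table: where the centre of the adapter's underside comes when the adapter lies against the fixed jaw. Axes: x from the moving jaw to the fixed jaw (whose face is at x = +17 mm), y along the jaws, z up
- vise: small dark red vise with a steel bed, fixed to the table; origin: centre of its underside, axes as vise_seat. Bed 200 mm long (x), 40 mm wide, 45 mm above the table, open behind the moving jaw; foot 90 mm wide, 12 mm high. Jaws 40 mm wide (y), 25 mm thick, 38 mm above the bed; fixed jaw face at x = +55 mm, moving jaw nearer the robot. The adapter overhangs the jaws 8 mm at each end
- jaw (a joint): slide of the moving jaw in m: 0 when wide open (56 mm between the jaw faces), growing as it closes; the gap is 0.056 minus this value, so it reads 0.022 with the adapter clamped. Starts between 0 and 0.006. It slides stiffly (about 5 N) and stays where it is left
- jaw_back (a point): middle of the back face of the moving jaw (the face away from the adapter, 25 mm behind its jaw face), 19 mm above the bed; axes as vise_seat; push here along +x to close. The jaw can also be pinched across its 40 mm width
- adapter_red: red tube-clamp adapter of exactly the same shape and size as the blue one; stands in the crate; leave it there
- adapter_bare: bare aluminium tube-clamp adapter of exactly the same shape and size as the blue one; stands in the crate; leave it there
- adapter_black: black tube-clamp adapter of exactly the same shape and size as the blue one; stands in the crate; leave it there
- collar: steel tube collar standing on end, 34 mm across, 32 mm high, in the crate; leave it there
- pyramid: dark steel pyramid adapter, a disc 34 mm across with a stem and a square brass head, 32 mm high in all, in the crate; leave it there
- plaster_foot: white plaster cast of a child's foot, 165 mm long, 66 mm wide, 100 mm high, at the far side of the table; origin at its underside. Leave it
- hammer: hammer lying on the table to the left of the crate, about 300 mm long; leave it
- screwdriver: screwdriver lying on the table to the right of the vise, about 200 mm long; leave it
There are look-alikes about, which are no part of the job. Of the things like the mat, leave any that is brown, orange or white; of the rest the smaller one is meant.

How it is judged:
On the way, in this order (a step that is already met when the one before it is completed fails the run):
1. the blue adapter is lifted clear of the crate (height (world z) of adapter_blue above 0.07 m and contact force between the fingers and adapter_blue above 1 N), for 0.1 s.
2. it stands upright on the mat, let go (horizontal distance between adapter_blue and mat below 0.055 m and height (world z) of adapter_blue below 0.008 m and angle between adapter_blue's own z axis and vertical below 0.1 rad and contact force between the fingers and adapter_blue below 0.05 N and linear speed of adapter_blue below 0.02 m/s), for 0.2 s.
3. it lies upright on the vise bed between the jaws, let go (x of adapter_blue in the frame of vise_seat between -0.028 and 0.004 m and y of adapter_blue in the frame of vise_seat between -0.012 and 0.012 m and z of adapter_blue in the frame of vise_seat below 0.004 m and angle between adapter_blue's own z axis and vertical below 0.1 rad and contact force between the fingers and adapter_blue below 0.05 N and linear speed of adapter_blue below 0.02 m/s), for 0.2 s.
At the end, for the whole second after the job is handed in: The blue adapter rests upright (0.08 rad) on the vise bed (3 mm), long side along the jaws (0.08 rad), centred across them within 12 mm, against the fixed jaw within 2.5 mm; the moving jaw is closed on it (joint 0.020 to 0.0235, at most 2 mm of play); released and at rest (x of adapter_blue in the frame of vise_seat between -0.0025 and 0.0025 m and y of adapter_blue in the frame of vise_seat between -0.012 and 0.012 m and z of adapter_blue in the frame of vise_seat between -0.003 and 0.003 m and angle between adapter_blue's own z axis and vertical below 0.08 rad and angle between the y axis of adapter_blue and the y axis of vise_seat, either way round below 0.08 rad and value of joint jaw between 0.02 and 0.0235 m and contact force between the fingers and adapter_blue below 0.05 N and linear speed of adapter_blue below 0.02 m/s); the robot touches nothing.
It fails at once if the adapter is dropped (falls free faster than 0.7 m/s, some 25 mm) (contact force between the fingers and adapter_blue below 0.01 N and linear speed of adapter_blue above 0.7 m/s).
It fails at once if another part in the crate is moved over 40 mm or knocked over (distance of any of adapter_red, adapter_bare, adapter_black, collar, pyramid from where it was at the start of the episode above 0.04 m or angle between any of adapter_red, adapter_bare, adapter_black, collar, pyramid's own z axis and vertical above 0.5 rad).
It fails at once if the plaster foot, hammer or screwdriver is moved over 30 mm (distance of any of plaster_foot, hammer, screwdriver from where it was at the start of the episode above 0.03 m).
It also fails if it takes over 61 s, if anything falls off the work surface, if the arm or the gripper's body presses on something with over 40 N, if the wrist force passes 120 N, or if a joint passes its speed limit or range.

## Working session

There is one attempt and no reset: what is moved stays moved. The work goes in short steps, Python scripts to look and compute and a tool call to move; the robot and the scene stay as the last step left them, time stands still between calls to the robot, and variables do not carry over. Pictures are saved under pics/ and viewed, at most 12 in all, crops included, and the job is handed in when it is done.

Besides the shell and the picture viewer there is one more tool, called after "Emit:" as name(argument=value, ...), one argument or row to a line, values as JSON. apply_moves: Moves the arm, as the interface text tells. Its arguments: {"type":"object","properties":{"delta_pos":{"type":"array"},"twist":{"type":"array"},"gripper":{"type":"number"},"squeeze":{"type":"number"}},"required":["delta_pos","twist"]}

```bash
mkdir -p pics; ls
python3 - <<'E'
from plant import robot
import cv2,numpy as np
s=robot.read_state();print(s['t'],s['tool_pos'],s['orientation'],s['opening'],robot.tips_ahead)
for n in("top","scene"):
    c=robot.read_camera(n);cv2.imwrite(f"pics/{n}0.png",c["frame"][:,:,::-1]);np.savez(f"{n}0.npz",**c);print(n,c["vertical_fov"],c["cx"],c["cy"],c["R"],c["t"])
E
```

```text
pics
0.0 [ 0.23284269 -0.55241735  0.24261738] [-3.07759537e+00 -6.21841802e-01  3.34515600e-04] 0.09326282273139026 0.025
top 42.660196631779826 322.2010396782114 242.98579900745287 [[-0.02866801 -0.9994069  -0.01907844]
 [-0.98394021  0.03157809 -0.17568291]
 [ 0.17618117  0.01373556 -0.98426192]] [0.05195268 0.49776107 1.55608525]
scene 45.249557311648225 328.5839056886875 240.82577864099247 [[-0.49889007  0.86666355 -0.0017298 ]
 [ 0.74456583  0.42758201 -0.51263569]
 [-0.44354303 -0.25703681 -0.85860448]] [ 0.20423639 -0.32853663  1.58405617]
```

View pics/top0.png

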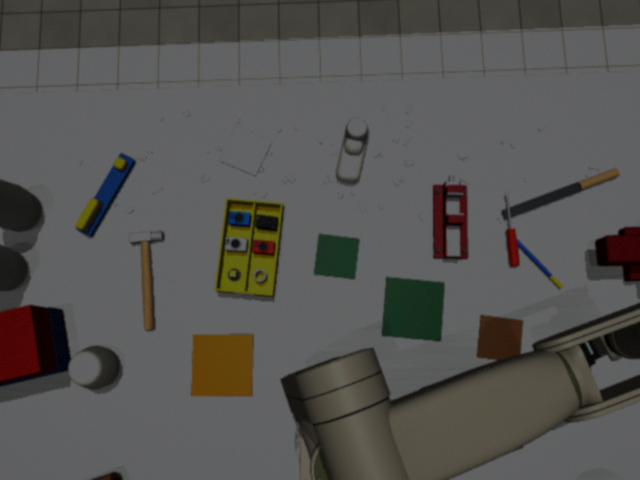

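View pics/scene0.png

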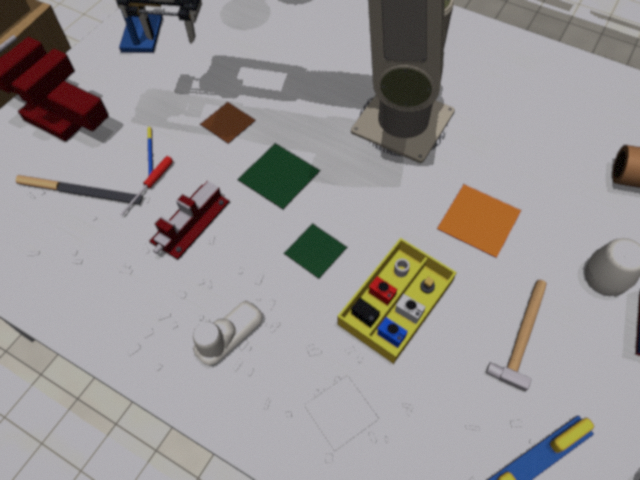

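The top view shows these candidates:
- **Mats:** small green (337,256), larger green (414,308), brown (500,338), orange (222,365), white outline (246,150). The small green one fits the description.
- **Vises:** small dark red (450,220), and bigger red blocks at (620,250) and (25,340). The small one fits.
- **Blue adapter:** in the crate at (239,218). The blue/yellow thing at (106,195) is a level, not the part.

I'll measure these and confirm them in an enlarged crop.

```bash
cat > h.py <<'E'
import cv2,numpy as np
from scipy.spatial.transform import Rotation as Ro
def f(c): return 240/np.tan(np.radians(float(c["vertical_fov"]))/2)
def ray(c,uv,z):
    uv=np.atleast_2d(uv).astype(float)
    d=np.c_[(uv[:,0]-c["cx"])/f(c),(uv[:,1]-c["cy"])/f(c),np.ones(len(uv))]@c["R"]
    o=-c["R"].T@c["t"]
    return o+d*((z-o[2])/d[:,2])[:,None]
def pix(c,X):
    p=np.atleast_2d(X)@c["R"].T+c["t"]
    return np.c_[p[:,0]/p[:,2]*f(c)+c["cx"],p[:,1]/p[:,2]*f(c)+c["cy"]]
def mask(c,lo,hi):
    return cv2.inRange(cv2.cvtColor(c["frame"],cv2.COLOR_RGB2HSV),np.array(lo),np.array(hi))
def blobs(c,lo,hi,amin):
    m=mask(c,lo,hi);cs,_=cv2.findContours(m,cv2.RETR_EXTERNAL,cv2.CHAIN_APPROX_NONE)
    return [k[:,0] for k in sorted(cs,key=cv2.contourArea,reverse=True) if cv2.contourArea(k)>amin]
def rect(c,k,z):
    P=ray(c,k,z)[:,:2]*1000
    r=cv2.minAreaRect(P.astype(np.float32));return np.round(r[0],1),np.round(r[1],1),round(r[2],1)
E
python3 - <<'E'
from h import *
for n in("top","scene"):
    c=dict(np.load(n+"0.npz"));print(n)
    for name,lo,hi,z,a in(("green",(40,80,20),(85,255,255),.004,200),("yellow",(22,120,60),(33,255,255),.05,1000),("blue",(100,120,50),(125,255,255),.041,60),("red",(0,120,40),(9,255,255),.0,60),("red2",(170,120,40),(180,255,255),.0,60)):
        for k in blobs(c,lo,hi,a): print(name,k.mean(0).round(),*rect(c,k,z))
c=dict(np.load("top0.npz"));I=c["frame"][:,:,::-1]
a=cv2.resize(I[170:310,205:365],None,fx=3,fy=3,interpolation=3);b=cv2.resize(I[170:275,420:480],None,fx=4,fy=4,interpolation=3)
o=np.zeros((420,720,3),np.uint8);o[:,:480]=a;o[:420,480:]=b
cv2.imwrite("pics/crop1.png",np.clip(o*1.8,0,255).astype(np.uint8))
E
```

```text
top
green [413. 309.] [ 325.2 -194.9] [150.2 149.8] 82.7
green [336. 256.] [470.1   0.9] [105.9 106.4] 81.4
yellow [249. 247.] [496.2 228. ] [150.8 245.7] 82.8
blue [110. 191.] [651.7 611.9] [ 42.  234.3] 61.4
blue [238. 218.] [573.7 255.4] [55.7 32.4] 88.1
blue [533. 259.] [ 441.2 -506.3] [117.5   9.4] 41.0
red [ 17. 344.] [268.9 850.7] [180.  105.6] 11.0
red [512. 247.] [ 480.3 -467.8] [98.  24.3] 1.4
red [263. 247.] [502.7 197.5] [56.7 35.4] 88.2
red2 [625. 244.] [ 480.2 -762.4] [87.2 88.9] 88.2
red2 [438. 222.] [ 557.9 -276.5] [ 23.9 197.9] 86.5
red2 [462. 225.] [ 546.9 -326.1] [ 49.2 178.3] 87.0
red2 [456. 188.] [ 646.8 -329.3] [48.9 16.8] 88.1
scene
green [279. 175.] [ 327.5 -196. ] [147.2 146.9] 82.7
green [315. 251.] [473.2  -0. ] [103.2 102.7] 81.4
yellow [396. 299.] [507.8 228.2] [151.7 257.4] 82.9
blue [546. 451.] [665.6 615.3] [ 41.3 223.8] 61.2
blue [142.  32.] [ 107.1 -820.8] [163.4 105. ] 29.8
blue [391. 331.] [582.7 253.2] [57.3 40.3] 83.7
blue [150. 155.] [ 461.3 -498.3] [109.2   7.7] 39.1
red [382. 290.] [485.9 183.9] [60.4 43.4] 82.2
red [158. 172.] [ 471.4 -475.3] [101.3  26.4] 2.5
red [21. 45.] [  305.2 -1144.8] [ 56.6 124.6] 64.4
red2 [ 73. 100.] [ 389.3 -849.6] [150.8  84.4] 88.2
red2 [37. 71.] [  350.1 -1016.4] [ 68.  177.4] 89.6
red2 [198. 227.] [ 553.9 -283. ] [ 30.9 198.1] 87.0
red2 [ 46. 117.] [ 472.7 -866.7] [ 79.3 162.9] 0.4
red2 [17. 56.] [  345.5 -1119.9] [ 64.3 165.4] 89.8
red2 [165. 227.] [ 600.4 -358.2] [42.6 29.1] 87.0
red2 [187. 201.] [ 507.9 -353.3] [41.4 19.1] 84.8
```

View pics/crop1.png

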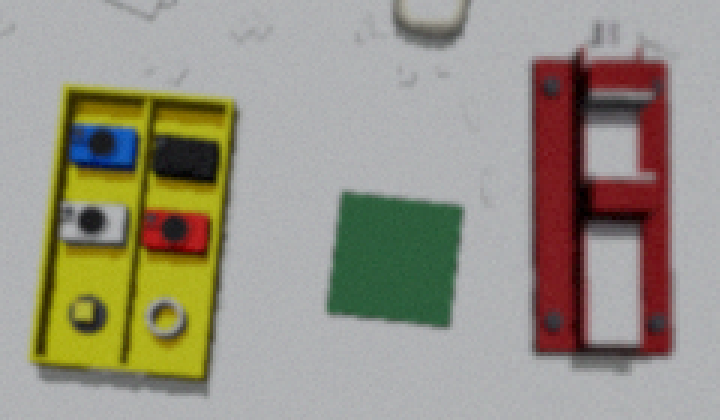

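The crop confirms three things: the blue adapter at the upper left of the crate, the small green mat (106 mm against 150 mm for the other), and the small red vise with its far fixed jaw and nearer moving jaw. I'll turn the tool first, then fly over the crate.

Emit:
apply_moves(
  delta_pos=[
    [0,0,0],
    [0,0,0],
    [0,0,0],
    [0,0,0],
    [0,0,0],
    [0,0,0],
  ],
  twist=[-0.183,-0.183,-0.183,-0.183,-0.183,-0.183],
  gripper=5.2,
)

```text
t: 0.85
tool_pos: [0.2329, -0.5526, 0.243]
orientation: [-2.295, -2.144, -0.001]
force: [-0.0, -0.1, 0.4]
opening: 0.0521
gripper_force: 0.0
```

Emit:
apply_moves(
  delta_pos=[
    [5.2,1.8,0],
    [5.2,1.8,0],
    [5.2,1.8,0],
    [5.2,1.8,0],
    [5.2,1.8,0],
    [5.2,1.8,0],
    [5.2,1.8,0],
    [5.2,1.8,0],
  ],
  twist=[0,0,0,0,0,0,0,0],
)

```text
t: 1.85
tool_pos: [0.4076, -0.1469, 0.2434]
orientation: [-2.302, -2.137, -0.0]
force: [1.0, 0.4, 0.5]
opening: 0.0519
gripper_force: 0.0
```

Emit:
apply_moves(
  delta_pos=[
    [5.2,1.8,0.3],
    [5.2,1.8,0.3],
    [5.2,1.8,0.3],
    [5.2,1.8,0.3],
    [5.2,1.8,0.3],
    [5.2,1.8,0.3],
    [5.2,1.8,0.3],
    [4,1.2,0.3],
  ],
  twist=[0,0,0,0,0,0,0,0],
)

```text
t: 2.85
tool_pos: [0.575, 0.2461, 0.2187]
orientation: [-2.301, -2.139, 0.001]
force: [-0.0, -0.5, 0.6]
opening: 0.052
gripper_force: 0.0
```

Emit:
apply_moves(
  delta_pos=[
    [0,0,0],
    [0,0,0],
  ],
  twist=[0,0],
)

```text
t: 3.1
tool_pos: [0.5745, 0.2437, 0.219]
orientation: [-2.301, -2.138, 0.002]
force: [0.5, -1.4, 0.1]
opening: 0.0521
gripper_force: 0.0
```

```bash
cat >> h.py <<'E'
def snap(n,tag,view=True):
    from plant import robot
    c=robot.read_camera(n);np.savez(tag+".npz",**c);cv2.imwrite(f"pics/{tag}.png",c["frame"][:,:,::-1]);return c
def go(xyz,yang=None):
    "tool-frame shift (cm) and twist to reach world xyz (mm) with tool y at angle yang (deg, mod 180)"
    from plant import robot
    s=robot.read_state();R=Ro.from_rotvec(s["orientation"]).as_matrix();p=np.array(s["tool_pos"])
    a=np.degrees(np.arctan2(R[1,1],R[0,1]));print("t",round(s["t"],2),"tcp",(p*1000).round(1),"y-ang",a.round(2),"tilt",R[:,2].round(4),"q6",s["q"][5].round(2))
    print("shift cm",(R.T@(np.array(xyz)/1000-p)*100).round(2))
    if yang is not None: d=(yang-a+90)%180-90;print("twist",round(-np.radians(d),4))
E
python3 - <<'E'
from h import *
c=snap("wrist","w1")
for z in(.041,):
  for k in blobs(c,(100,120,40),(125,255,255),100): print(k.mean(0),rect(c,k,z))
go((575,255,200),-4)
print(c["R"],c["t"],-c["R"].T@c["t"],c["vertical_fov"])
E
```

```text
[319.97685185 207.51851852] (array([575.7, 254.8]), array([55.6, 32.2]), 83.5)
t 3.15 tcp [574.6 243.2 219.4] y-ang -4.26 tilt [-6.e-04 -6.e-04 -1.e+00] q6 0.39
shift cm [ 1.18 -0.05  1.93]
twist -0.0046
[[ 0.99728345 -0.07362975 -0.00209508]
 [-0.07047146 -0.96201087  0.26375909]
 [-0.02143601 -0.26289493 -0.96458631]] [-0.55403886  0.2501476   0.44347014] [0.57966828 0.31643701 0.36062577] 59.35039254922833
```

View pics/w1.png

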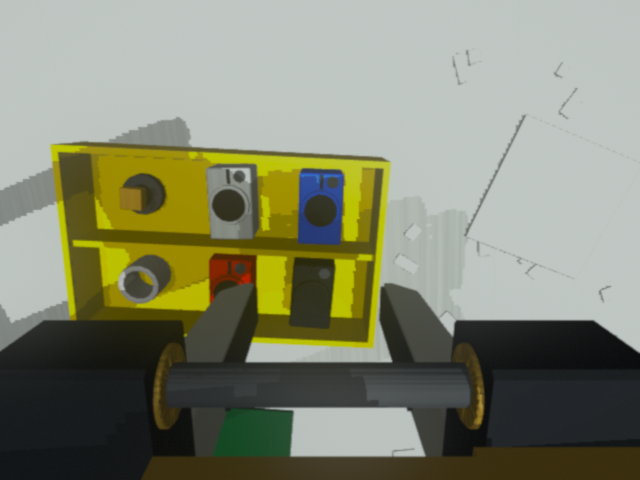

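The wrist view shows the blue adapter at (320,207), with the bare one beside it and the crate wall on its other side. There is room for the fingers at a 52 mm opening, so I'll align and go down.

Emit:
apply_moves(
  delta_pos=[
    [1.2,0,0],
    [0,0,3],
    [0,0,4],
    [0,0,4],
    [0,0,4],
    [0,0,2.9],
    [0,0,0],
    [0,0,0],
  ],
  twist=[0.035,0,0,0,0,0,0,0],
)

```text
t: 4.15
tool_pos: [0.5767, 0.2556, 0.0424]
orientation: [2.34, 2.095, 0.003]
force: [-0.3, -1.2, -0.2]
opening: 0.0518
gripper_force: 0.0
```

Run:
```python
from h import *
c=snap("wrist","w2")
go((575.6,255,40),-6.5)
```

```text
t 4.2 tcp [577.3 255.9  43.1] y-ang -6.28 tilt [ 0.0032  0.001  -1.    ] q6 0.45
shift cm [-0.11 -0.15  0.3 ]
twist 0.0038
```

View pics/w2.png

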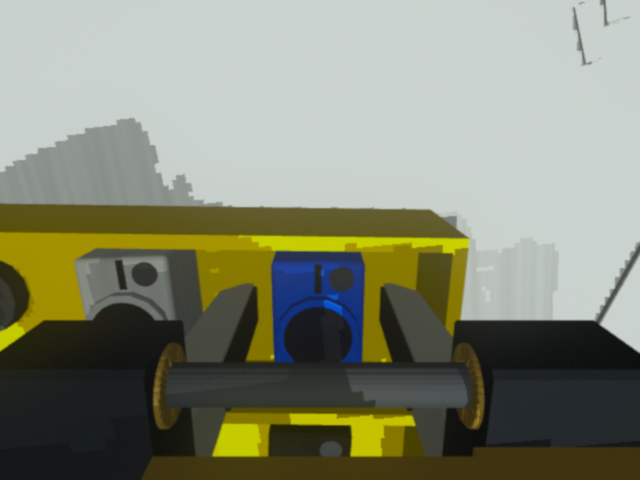

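The fingers straddle the blue adapter evenly, at columns 258 and 380 with the part at about 318. Closing.

Emit:
apply_moves(
  delta_pos=[
    [0,0,0.2],
    [0,0,0],
    [0,0,0],
    [0,0,0],
    [0,0,0],
    [0,0,0],
  ],
  twist=[0,0,0,0,0,0],
  gripper=2.5,
  squeeze=25,
)

```text
t: 4.95
tool_pos: [0.5762, 0.2561, 0.0394]
orientation: [2.339, 2.097, 0.001]
force: [-0.7, -0.1, 6.1]
opening: 0.0338
gripper_force: 25.0
```

Emit:
apply_moves(
  delta_pos=[
    [0,0,-1],
    [0,0,-2],
    [0,0,-3],
    [0,0,-3],
    [0,0,-2],
    [0,0,-1],
    [0,0,0],
  ],
  twist=[0,0,0,0,0,0,0],
)

```text
t: 5.82
tool_pos: [0.576, 0.2561, 0.1592]
orientation: [2.339, 2.097, 0.001]
force: [-0.5, -0.8, -3.0]
opening: 0.0338
gripper_force: 25.0
```

Run:
```python
from h import *
c=snap("wrist","w3")
go((471,0.5,160),-8)
```

```text
t 5.88 tcp [575.4 255.8 158.1] y-ang -6.25 tilt [-7.e-04 -2.e-04 -1.e+00] q6 0.45
shift cm [-26.52  -7.6   -0.18]
twist 0.0306
```

Emit:
apply_moves(
  delta_pos=[
    [-2,-0.6,0],
    [-4,-1.1,0],
    [-5,-1.4,0],
    [-5,-1.4,0],
    [-5,-1.5,0],
    [-3.5,-1,0],
    [-2,-0.6,0],
    [0,0,0],
  ],
  twist=[0,0,0,0,0,0,0,0],
)

```text
t: 6.88
tool_pos: [0.4702, -0.0002, 0.1573]
orientation: [-2.34, -2.093, 0.002]
force: [0.1, 1.0, -2.4]
opening: 0.0341
gripper_force: 25.0
```

Emit:
apply_moves(
  delta_pos=[
    [0,0,2],
    [0,0,3.5],
    [0,0,3],
    [0,0,1.5],
    [0,0,1],
    [0,0,0.5],
    [0,0,0],
    [0,0,0],
  ],
  twist=[0,0,0,0,0,0,0,0],
)

```text
t: 7.88
tool_pos: [0.4721, 0.0007, 0.0445]
orientation: [2.338, 2.096, 0.002]
force: [0.1, 0.8, -2.1]
opening: 0.0341
gripper_force: 25.0
```

Run:
```python
from h import *
c=snap("wrist","w4")
go((471,0.5,39),-8)
```

```text
t 7.92 tcp [472.1   0.7  44.5] y-ang -6.25 tilt [ 1.5e-03 -1.0e-04 -1.0e+00] q6 0.0
shift cm [-0.03 -0.11  0.55]
twist 0.0305
```

Emit:
apply_moves(
  delta_pos=[
    [0,0,0.3],
    [0,0,0.1],
    [0,0,0.1],
    [0,0,0],
  ],
  twist=[0,0,0,0],
)

```text
t: 8.43
tool_pos: [0.4712, 0.0008, 0.0385]
orientation: [-2.339, -2.097, 0.0]
force: [0.9, -0.1, -1.6]
opening: 0.0335
gripper_force: 25.0
```

Emit:
apply_moves(
  delta_pos=[
    [0,0,0.05],
    [0,0,0.05],
    [0,0,0],
  ],
  twist=[0,0,0],
)

```text
t: 8.8
tool_pos: [0.4714, 0.0008, 0.0384]
orientation: [-2.339, -2.097, 0.0]
force: [-4.1, -0.1, 8.0]
opening: 0.0336
gripper_force: 25.0
```

It has touched the mat. Releasing and rising.

Emit:
apply_moves(
  delta_pos=[
    [0,0,0],
    [0,0,0],
    [0,0,0],
    [0,0,0],
  ],
  twist=[0,0,0,0],
  gripper=6,
)

```text
t: 9.3
tool_pos: [0.4714, 0.0008, 0.0376]
orientation: [2.339, 2.097, 0.0]
force: [0.4, 0.6, -0.2]
opening: 0.0596
gripper_force: 0.0
```

Emit:
apply_moves(
  delta_pos=[
    [0,0,-2],
    [0,0,-4],
    [0,0,-4],
    [-2,0,-4],
    [-4,0,-2],
    [0,0,0],
    [0,0,0],
  ],
  twist=[0,0,0,0,0,0,0],
  gripper=8,
)

```text
t: 10.18
tool_pos: [0.4645, -0.0585, 0.197]
orientation: [-2.339, -2.096, 0.0]
force: [-0.1, 0.5, 0.0]
opening: 0.08
gripper_force: 0.0
```

Run:
```python
from h import *
for n,t in(("wrist","w5"),("scene","s5"),("top","t5")):
  c=snap(n,t)
  for k in blobs(c,(100,120,40),(125,255,255),60): print(n,k.mean(0),rect(c,k,.040))
go((471,0.5,160),84)
```

```text
wrist [318.81027668 147.33992095] (array([470.5,  -1.2]), array([54.9, 34.4]), 83.7)
scene [545.59057971 451.32608696] (array([665.3, 615.5]), array([ 41.4, 223.9]), 61.3)
scene [137.4893617   24.04787234] (array([  76.2, -846.3]), array([248.9, 121.7]), 41.3)
scene [314.47222222 244.625     ] (array([478.5,   1.9]), array([69.3, 51.3]), 83.8)
scene [149.74626866 155.25373134] (array([ 460.8, -499. ]), array([109.3,   7.7]), 39.1)
top [108.79487179 192.41538462] (array([651.2, 612. ]), array([ 43. , 233.2]), 61.3)
top [533.50704225 258.74647887] (array([ 441.4, -506.6]), array([117.6,   9.4]), 41.0)
top [341.53191489 254.42553191] (array([468. , -11.2]), array([31.2, 34.3]), 88.0)
t 10.32 tcp [464.3 -57.9 196.4] y-ang -6.19 tilt [-2.e-03  7.e-04 -1.e+00] q6 -0.13
shift cm [5.88 0.05 3.64]
twist 1.5674
```

View pics/w5.png

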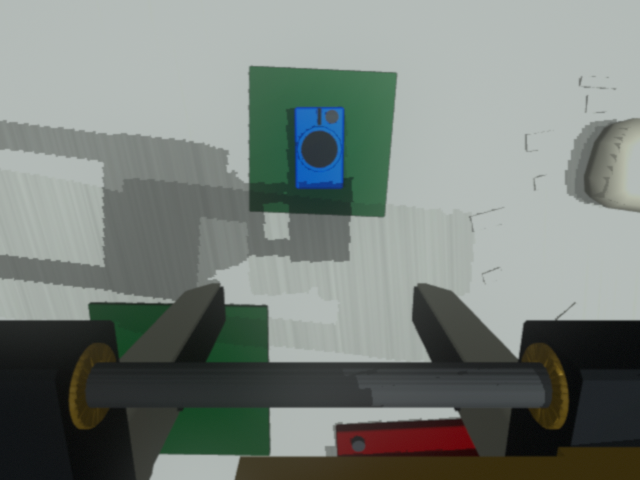

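The adapter stands upright on the mat at (319,147) in the wrist view. I'll turn 90° and grip it by its ends.

Emit:
apply_moves(
  delta_pos=[
    [2.8,0,0],
    [3,0,0],
    [0,0,0],
    [0,0,0],
    [0,0,0],
    [0,0,0],
    [0,0,0],
    [0,0,0],
  ],
  twist=[0.17,0.175,0.175,0.175,0.175,0.175,0.175,0.175],
)

```text
t: 11.32
tool_pos: [0.4756, -0.0013, 0.1966]
orientation: [-3.14, -0.098, 0.003]
force: [0.0, -0.5, 0.4]
opening: 0.0801
gripper_force: 0.0
```

Emit:
apply_moves(
  delta_pos=[
    [0,0,0],
    [0,0,0],
    [0,0,0],
  ],
  twist=[0.173,0,0],
)

```text
t: 11.7
tool_pos: [0.4759, -0.0017, 0.1972]
orientation: [-3.137, 0.16, 0.001]
force: [0.3, -0.5, 0.2]
opening: 0.08
gripper_force: 0.0
```

Run:
```python
from h import *
go((470.8,-0.6,40),83.8)
c=snap("wrist","w6")
for k in blobs(c,(100,120,40),(125,255,255),60): print(k.mean(0),rect(c,k,.040))
```

```text
t 11.7 tcp [475.9  -1.7 197.2] y-ang -95.82 tilt [-8.e-04  2.e-04 -1.e+00] q6 1.56
shift cm [-0.51 -0.06 15.72]
twist 0.0066
[318.49586777 231.42975207] (array([473.4,  -1.6]), array([56.1, 39.2]), 84.2)
```

Emit:
apply_moves(
  delta_pos=[
    [-0.5,0,2],
    [0,0,4],
    [0,0,4],
    [0,0,3.5],
    [0,0,2.2],
    [0,0,0],
    [0,0,0],
  ],
  twist=[0,0,0,0,0,0,0],
)

```text
t: 12.62
tool_pos: [0.4712, -0.0016, 0.0409]
orientation: [-3.137, 0.166, -0.0]
force: [0.4, 0.8, -1.3]
opening: 0.0801
gripper_force: 0.0
```

Emit:
apply_moves(
  delta_pos=[
    [0,0,0],
    [0,0,0],
    [0,0,0],
    [0,0,0],
    [0,0,0],
    [0,0,0],
  ],
  twist=[0,0,0,0,0,0],
  gripper=4.8,
)

```text
t: 13.38
tool_pos: [0.4716, -0.0017, 0.0412]
orientation: [3.137, -0.167, 0.001]
force: [-1.1, 0.8, 5.3]
opening: 0.0554
gripper_force: 25.0
```

Run:
```python
from h import *
go((470.8,-0.6,160),83.8)
# vise geometry from earlier pictures
for n in("top","t5"):
    c=dict(np.load("top0.npz" if n=="top" else "t5.npz"))
    for lo,hi in(((165,100,30),(180,255,255)),):
        for k in blobs(c,lo,hi,60)[:5]: print(n,k.mean(0).round(),*rect(c,k,.012),*rect(c,k,.083))
I=dict(np.load("t5.npz"))["frame"][170:275,420:490,::-1]
J=dict(np.load("s5.npz"))["frame"][175:265,140:240,::-1]
o=np.zeros((540,800,3),np.uint8);a=cv2.resize(I,None,fx=5,fy=5,interpolation=3);b=cv2.resize(J,None,fx=4.5,fy=4.5,interpolation=3);o[:525,:350]=a;o[:405,350:]=b
cv2.imwrite("pics/vise.png",np.clip(o*1.6,0,255).astype(np.uint8))
```

```text
t 13.38 tcp [471.6  -1.7  41.2] y-ang -96.08 tilt [ 9.e-04 -1.e-04 -1.e+00] q6 1.56
shift cm [ -0.08  -0.1  -11.88]
twist 0.0021
top [624. 245.] [ 477.  -755.4] [88.8 90.9] 88.1 [ 465.5 -721.4] [84.9 86.9] 88.1
top [438. 220.] [ 555.6 -273. ] [ 26.7 196.9] 86.4 [ 540.7 -260.3] [ 25.5 188.2] 86.4
top [460. 216.] [ 553.9 -320.6] [ 56.2 200.7] 86.9 [ 539.1 -305.8] [ 53.7 191.8] 86.9
t5 [624. 245.] [ 477.  -755.4] [88.4 90.9] 88.2 [ 465.5 -721.4] [84.5 86.9] 88.2
t5 [438. 221.] [ 555.6 -274.4] [ 24.  196.7] 86.5 [ 540.6 -261.7] [ 22.9 188.1] 86.5
t5 [460. 216.] [ 552.6 -325.5] [ 52.2 199.5] 89.5 [ 537.7 -310.5] [ 49.9 190.7] 89.5
```

View pics/vise.png

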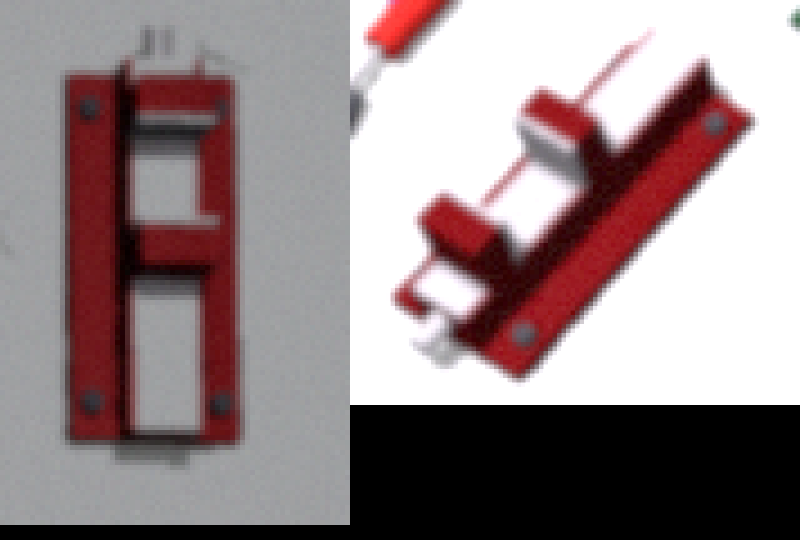

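The view confirms the small vise: the fixed jaw is at the far end, the moving jaw about mid-bed, and the space behind it is open. I'll lift the adapter, go to a hover short of the vise and measure it with the wrist camera.

Emit:
apply_moves(
  delta_pos=[
    [0,0,-1],
    [0,0,-2],
    [0,0,-3],
    [0,0,-4],
    [0,0,-3.5],
    [0,0,-2],
    [0,0,-1],
    [0,0,0],
  ],
  twist=[0,0,0,0,0,0,0,0],
)

```text
t: 14.38
tool_pos: [0.4713, -0.0017, 0.2059]
orientation: [3.137, -0.167, 0.001]
force: [0.5, 0.5, -2.5]
opening: 0.056
gripper_force: 25.0
```

Emit:
apply_moves(
  delta_pos=[
    [0.5,2,0],
    [0.8,4,0],
    [1,5,0],
    [1,5.5,0],
    [1,5,0],
    [0.8,4,0],
    [0.5,2.5,0],
    [0.3,1.5,0],
  ],
  twist=[0,0,0,0,0,0,0,0],
)

```text
t: 15.38
tool_pos: [0.4977, -0.302, 0.2037]
orientation: [-3.135, 0.168, 0.004]
force: [0.9, 1.5, -1.6]
opening: 0.0559
gripper_force: 25.0
```

Emit:
apply_moves(
  delta_pos=[
    [0,0,0],
    [0,0,0],
    [0,0,0],
  ],
  twist=[-0.05,0,0],
)

```text
t: 15.75
tool_pos: [0.4985, -0.3006, 0.2052]
orientation: [-3.14, 0.089, 0.001]
force: [0.2, -0.7, -0.8]
opening: 0.0557
gripper_force: 25.0
```

Run:
```python
from h import *
go((593,-308,150),86.8)
c=snap("wrist","w7")
print(pix(c,[[593,-308,45],[593+17,-308-20,83]] and np.array([[.593,-.308,.045],[.61,-.328,.083]])).round())
```

```text
t 15.75 tcp [ 498.5 -300.6  205.2] y-ang -93.24 tilt [-6.e-04  6.e-04 -1.e+00] q6 1.0
shift cm [9.48 0.21 5.51]
twist -0.0007
[[322.  91.]
 [355.  53.]]
```

View pics/w7.png

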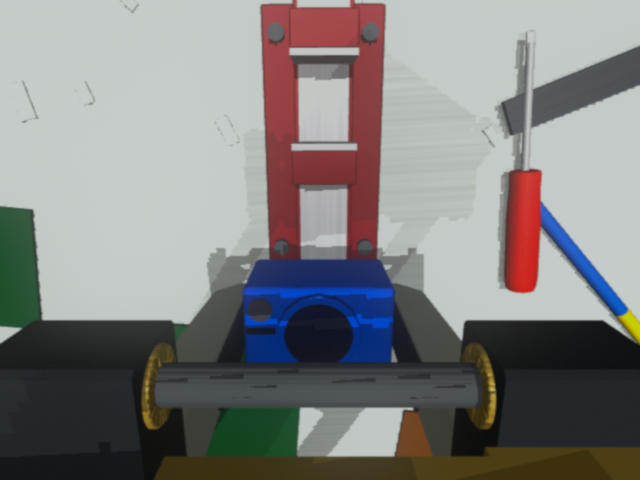

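The wrist view shows the fixed jaw plate at rows 48–55, the moving jaw plate at rows 143–150 and the bed in between, all around columns 291–357.

Run:
```python
from h import *
c=dict(np.load("w7.npz"));g=c["frame"].astype(int)
for r in list(range(4,10))+list(range(44,70,1))+list(range(138,156))+list(range(178,192)): print(r,g[r,315:335].mean(0).round().astype(int),end=";")
print()
for r,z in((48,.083),(55,.083),(143,.083),(150,.083),(184,.083)): print(r,ray(c,[[324,r]],z)[0].round(4))
for r in(52,146): 
    row=g[r]; w=np.where((row[270:380].min(1)>130))[0]+270; print(r,w.min(),w.max(),w)
    
for r in(35,100,165,220):
    row=g[r,250:400]; red=np.where((row[:,0]>1.8*row[:,1])&(row[:,0]>60))[0]+250
    s=np.split(red,np.where(np.diff(red)>2)[0]+1); print(r,[(a[0],a[-1]) for a in s if len(a)],[ray(c,[[x,r]],.012)[0,:2].round(4) for x in(red.min()-.5,red.max()+.5)])
```

```text
4 [194 199 196];5 [193 198 195];6 [182 183 180];7 [151 128 127];8 [147  79  80];9 [161  73  75];44 [162  70  72];45 [155  68  70];46 [134  75  76];47 [145 127 126];48 [182 183 180];49 [193 197 194];50 [193 198 195];51 [193 198 195];52 [193 198 195];53 [192 197 194];54 [175 179 176];55 [116 115 114];56 [77 71 71];57 [73 66 66];58 [73 66 66];59 [73 66 67];60 [73 67 67];61 [73 67 67];62 [74 68 68];63 [87 82 83];64 [116 113 114];65 [132 130 131];66 [136 134 135];67 [136 134 135];68 [136 134 135];69 [136 134 135];138 [190 190 191];139 [188 188 190];140 [177 177 178];141 [138 137 138];142 [107 104 105];143 [131 130 131];144 [177 176 178];145 [188 188 190];146 [189 189 190];147 [188 188 190];148 [187 187 188];149 [175 172 173];150 [137 119 120];151 [121  68  69];152 [130  56  58];153 [133  56  59];154 [132  56  58];155 [132  56  58];178 [122  48  50];179 [121  48  50];180 [121  48  49];181 [120  47  49];182 [118  47  49];183 [108  49  50];184 [94 68 68];185 [102  97  97];186 [107 105 105];187 [107 105 106];188 [108 106 107];189 [121 119 120];190 [151 150 152];191 [172 172 173];
48 [ 0.6136 
[... 501 characters left out ...]
306 307 308 309
 310 311 312 313 314 315 316 317 318 319 320 321 322 323 324 325 326 327
 328 329 330 331 332 333 334 335 336 337 338 339 340 341 342 343 344 345
 346 347 348 349 350 351 352 353 354 355 356]
35 [(np.int64(263), np.int64(266)), (np.int64(285), np.int64(360)), (np.int64(379), np.int64(382))] [array([ 0.6363, -0.2676]), array([ 0.6313, -0.3546])]
100 [(np.int64(265), np.int64(297)), (np.int64(350), np.int64(380))] [array([ 0.5914, -0.2649]), array([ 0.5865, -0.3524])]
165 [(np.int64(268), np.int64(378))] [array([ 0.5429, -0.2629]), array([ 0.538, -0.35 ])]
220 [(np.int64(269), np.int64(298)), (np.int64(348), np.int64(376))] [array([ 0.4988, -0.2598]), array([ 0.4938, -0.3475])]
```

Yaw is -3.1°, the fixed face is at x≈0.610, and the gap is about 50 mm (0.560 to 0.610). I'll aim for the gap centre at (0.586, -0.3086).

Emit:
apply_moves(
  delta_pos=[
    [1.5,0.1,0],
    [3,0.1,0],
    [2.8,0.1,0],
    [1.5,0,0],
    [0,0,2],
    [0,0,2],
    [0,0,1],
    [0,0,0],
  ],
  twist=[0,0,0,0,0,0,0,0],
)

```text
t: 16.8
tool_pos: [0.5849, -0.3087, 0.1537]
orientation: [-3.139, 0.089, 0.004]
force: [-0.2, -0.3, -2.9]
opening: 0.0559
gripper_force: 25.0
```

Emit:
apply_moves(
  delta_pos=[
    [0,0,0],
    [0,0,0],
  ],
  twist=[0,0],
)

```text
t: 17.05
tool_pos: [0.5867, -0.3096, 0.1568]
orientation: [3.139, -0.088, 0.003]
force: [-0.1, -0.4, -1.9]
opening: 0.0555
gripper_force: 25.0
```

Run:
```python
from h import *
go((586,-308.6,82),-93.1)
c=snap("wrist","w8")
```

```text
t 17.05 tcp [ 586.7 -309.6  156.8] y-ang -93.23 tilt [ 0.0016 -0.001  -1.    ] q6 1.06
shift cm [-0.09 -0.1   7.48]
twist -0.0022
```

View pics/w8.png

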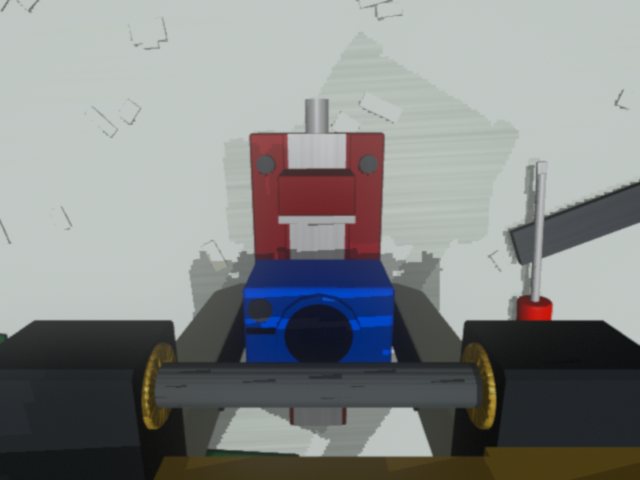

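The view shows the adapter centred on the vise axis (column 318), with the fixed jaw band at rows 215–222. I'll cross-check the jaw face position before going down.

Run:
```python
from h import *
c=dict(np.load("w8.npz"));g=c["frame"].astype(int)
for r in range(211,228): print(r,g[r,305:330].mean(0).round().astype(int),end=";")
print(ray(c,[[317,215],[317,222.5]],.083).round(4))
for r in range(256,292,2): print(r,g[r,300:340].mean(0).round().astype(int),end=";")
# adapter: underside z=.120, top z=.156
print(ray(c,[[318,261]],.120).round(4),ray(c,[[318,286]],.156).round(4))
```

```text
211 [111  38  42];212 [110  38  41];213 [108  38  41];214 [102  43  46];215 [104  82  83];216 [140 136 137];217 [161 161 162];218 [165 165 167];219 [165 165 167];220 [165 165 167];221 [165 165 166];222 [161 161 162];223 [146 146 147];224 [128 127 129];225 [142 142 143];226 [160 160 161];227 [164 164 166];[[ 0.6142 -0.3105  0.083 ]
 [ 0.6102 -0.3103  0.083 ]]
256 [ 97  97 100];258 [89 90 99];260 [39 48 93];262 [30 41 92];264 [30 41 93];266 [28 41 93];268 [28 40 93];270 [27 40 93];272 [26 40 93];274 [25 39 94];276 [24 39 94];278 [23 39 95];280 [22 39 95];282 [21 38 95];284 [20 38 95];286 [ 18  42 109];288 [  9  56 156];290 [  2  64 181];[[ 0.601  -0.3104  0.12  ]] [[ 0.6033 -0.3105  0.156 ]]
```

Emit:
apply_moves(
  delta_pos=[
    [0,-0.1,1],
    [0,0,2],
    [0,0,1.5],
    [0,0,1],
    [0,0,0.6],
    [0,0,0.4],
    [0,0,0.3],
    [0,0,0],
  ],
  twist=[0,0,0,0,0,0,0,0],
)

```text
t: 18.1
tool_pos: [0.5864, -0.3082, 0.0878]
orientation: [3.14, -0.088, 0.0]
force: [0.2, 0.5, -1.8]
opening: 0.056
gripper_force: 25.0
```

Emit:
apply_moves(
  delta_pos=[
    [0,0,0.2],
    [0,0,0.1],
    [0,0,0.1],
    [0,0,0],
  ],
  twist=[0,0,0,0],
)

```text
t: 18.6
tool_pos: [0.5863, -0.3081, 0.0836]
orientation: [-3.14, 0.088, 0.0]
force: [-0.2, 0.4, -2.0]
opening: 0.0557
gripper_force: 25.0
```

Emit:
apply_moves(
  delta_pos=[
    [0,0,0.07],
    [0,0,0.07],
    [0,0,0],
  ],
  twist=[0,0,0],
)

```text
t: 18.98
tool_pos: [0.5863, -0.3082, 0.0823]
orientation: [3.14, -0.088, 0.0]
force: [-0.5, 0.9, -0.7]
opening: 0.0557
gripper_force: 25.0
```

Emit:
apply_moves(
  delta_pos=[
    [0,0,0.05],
    [0,0,0],
  ],
  twist=[0,0],
)

```text
t: 19.23
tool_pos: [0.5864, -0.3082, 0.0823]
orientation: [3.14, -0.088, 0.0]
force: [-3.6, 2.5, 4.3]
opening: 0.0559
gripper_force: 25.0
```

It is seated. Releasing, rising, backing off and closing the fingers for the push.

Emit:
apply_moves(
  delta_pos=[
    [0,0,0],
    [0,0,0],
    [0,0,0],
    [0,0,0],
    [0,0,0],
  ],
  twist=[0,0,0,0,0],
  gripper=7.5,
)

```text
t: 19.85
tool_pos: [0.5863, -0.3082, 0.0817]
orientation: [3.14, -0.088, -0.0]
force: [0.7, -0.2, -0.3]
opening: 0.0752
gripper_force: 0.0
```

Emit:
apply_moves(
  delta_pos=[
    [0,0,-1.5],
    [0,0,-3],
    [0,0,-4],
    [0,0,-4],
    [0,0,-2],
    [-3,0,0],
    [-4,0,0],
    [-3,0,0],
  ],
  twist=[0,0,0,0,0,0,0,0],
)

```text
t: 20.85
tool_pos: [0.485, -0.3022, 0.2263]
orientation: [-3.14, 0.088, 0.001]
force: [0.0, 0.3, 0.3]
opening: 0.0751
gripper_force: 0.0
```

Emit:
apply_moves(
  delta_pos=[
    [0,0,0],
    [0,0,0],
    [0,0,0],
  ],
  twist=[0,0,0],
  gripper=0,
)

```text
t: 21.22
tool_pos: [0.4872, -0.3025, 0.2267]
orientation: [-3.14, 0.088, -0.0]
force: [2.0, -0.8, 0.2]
opening: 0.0496
gripper_force: 0.0
```

Run:
```python
from h import *
go((508,-304.3,80),-93.1)
c=snap("wrist","w9")
for k in blobs(c,(100,120,40),(125,255,255),300): print(k.mean(0),rect(c,k,.081),rect(c,k,.083))
```

```text
t 21.23 tcp [ 487.2 -302.5  226.7] y-ang -93.19 tilt [ 1.e-04  1.e-04 -1.e+00] q6 0.98
shift cm [ 2.08  0.06 14.67]
twist -0.0016
[318.35897436  83.3003663 ] (array([ 584.9, -308. ]), array([55.2, 33.8]), 86.8) (array([ 584.7, -308. ]), array([54.9, 33.6]), 86.8)
[564.80909091 241.91363636] (array([ 469.3, -476.9]), array([102.9,   9. ]), 39.9) (array([ 469.9, -475.7]), array([102.2,   8.9]), 39.9)
```

View pics/w9.png

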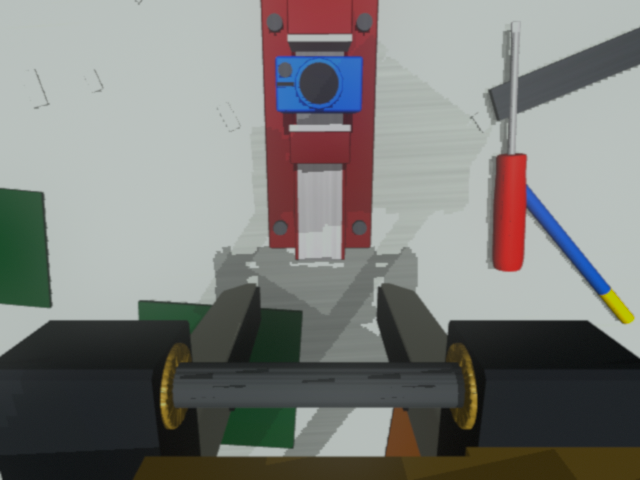

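The adapter is upright between the jaws at (318,83), measured at (585,-308) mm with yaw -3.2°. Next I'll lower behind the moving jaw.

Emit:
apply_moves(
  delta_pos=[
    [0,0,0],
    [0.8,0,1],
    [1,0,3],
    [0,0,4],
    [0,0,4],
    [0,0,2.7],
    [0,0,0],
    [0,0,0],
  ],
  twist=[0,0,0,0,0,0,0,0],
)

```text
t: 22.28
tool_pos: [0.5052, -0.3038, 0.0806]
orientation: [3.14, -0.088, 0.001]
force: [0.6, 0.2, 0.3]
opening: 0.0003
gripper_force: 0.0
```

Emit:
apply_moves(
  delta_pos=[
    [0.3,0,0],
    [0.3,0,0],
    [0.3,0,0],
    [0.3,0,0],
  ],
  twist=[0,0,0,0],
)

```text
t: 22.78
tool_pos: [0.5168, -0.3043, 0.08]
orientation: [3.14, -0.088, 0.0]
force: [0.3, 0.1, 0.6]
opening: 0.0004
gripper_force: 0.0
```

Emit:
apply_moves(
  delta_pos=[
    [0.2,0,0],
    [0.2,0,0],
    [0.2,0,0],
  ],
  twist=[0,0,0],
)

```text
t: 23.15
tool_pos: [0.5225, -0.3046, 0.0797]
orientation: [-3.14, 0.088, 0.0]
force: [0.2, 0.4, 0.1]
opening: 0.0008
gripper_force: 0.0
```

Emit:
apply_moves(
  delta_pos=[
    [0.15,0,0],
    [0.15,0,0],
    [0.15,0,0],
    [0.15,0,0],
    [0.15,0,0],
  ],
  twist=[0,0,0,0,0],
)

```text
t: 23.78
tool_pos: [0.5293, -0.305, 0.0797]
orientation: [-3.14, 0.088, 0.002]
force: [-5.0, 1.4, 3.8]
opening: 0.0011
gripper_force: 2.6
```

Emit:
apply_moves(
  delta_pos=[
    [0.15,0,0],
    [0.15,0,0],
    [0.15,0,0],
    [0.15,0,0],
    [0.1,0,0],
  ],
  twist=[0,0,0,0,0],
)

```text
t: 24.4
tool_pos: [0.5361, -0.3053, 0.0797]
orientation: [-3.14, 0.088, 0.003]
force: [-7.2, 1.0, 5.9]
opening: 0.0003
gripper_force: 3.2
```

Emit:
apply_moves(
  delta_pos=[
    [0.1,0,0],
    [0.1,0,0],
    [0.1,0,0],
    [0.1,0,0],
    [0,0,0],
  ],
  twist=[0,0,0,0,0],
)

```text
t: 25.02
tool_pos: [0.5402, -0.3055, 0.0797]
orientation: [-3.14, 0.088, 0.003]
force: [-5.7, 1.0, 5.8]
opening: 0.0005
gripper_force: 2.8
```

Emit:
apply_moves(
  delta_pos=[
    [0.1,0,0],
    [0.1,0,0],
    [0,0,0],
  ],
  twist=[0,0,0],
)

```text
t: 25.4
tool_pos: [0.5422, -0.3056, 0.0797]
orientation: [-3.14, 0.088, 0.003]
force: [-6.1, 1.0, 3.6]
opening: 0.0002
gripper_force: 2.8
```

Emit:
apply_moves(
  delta_pos=[
    [0.1,0,0],
    [0,0,0],
  ],
  twist=[0,0],
)

```text
t: 25.65
tool_pos: [0.5426, -0.3057, 0.0797]
orientation: [-3.14, 0.088, 0.005]
force: [-9.0, 1.1, 5.8]
opening: 0.0004
gripper_force: 4.3
```

Emit:
apply_moves(
  delta_pos=[
    [0.06,0,0],
    [0,0,0],
  ],
  twist=[0,0],
)

```text
t: 25.9
tool_pos: [0.5426, -0.3057, 0.0797]
orientation: [-3.139, 0.088, 0.006]
force: [-11.8, 2.0, 8.2]
opening: 0.0003
gripper_force: 6.0
```

Emit:
apply_moves(
  delta_pos=[
    [0.06,0,0],
    [0,0,0],
  ],
  twist=[0,0],
)

```text
t: 26.15
tool_pos: [0.5427, -0.3057, 0.0797]
orientation: [-3.139, 0.089, 0.008]
force: [-15.5, 2.4, 10.7]
opening: 0.0007
gripper_force: 7.6
```

The tool has stalled with the force rising, so the adapter is clamped. I'll back off, rise and check.

Emit:
apply_moves(
  delta_pos=[
    [-0.5,0,0],
    [-2,0,0],
    [-2,0,-1],
    [0,0,-4],
    [0,0,-5],
    [0,0,-4],
    [0,0,0],
    [0,0,0],
  ],
  twist=[0,0,0,0,0,0,0,0],
)

```text
t: 27.15
tool_pos: [0.5001, -0.3032, 0.2191]
orientation: [-3.14, 0.088, 0.0]
force: [-0.4, 0.4, -0.1]
opening: 0.0006
gripper_force: 0.0
```

Run:
```python
from h import *
c=snap("wrist","w10")
for k in blobs(c,(100,120,40),(125,255,255),300)[:2]: print(k.mean(0),rect(c,k,.081))
go((490,-303,220))
b=cv2.resize(c["frame"][0:270,220:420,::-1],None,fx=2.2,fy=2.2,interpolation=3);cv2.imwrite("pics/c10.png",b)
```

```text
[315.05466238  90.45016077] (array([ 592.9, -308.5]), array([55.3, 33.2]), 86.8)
[567.18468468 257.76126126] (array([ 472.5, -476. ]), array([102.8,   8.9]), 40.2)
t 27.2 tcp [ 499.7 -302.9  218.2] y-ang -93.22 tilt [-0.0015  0.0012 -1.    ] q6 0.99
shift cm [-0.96  0.07 -0.18]
```

View pics/c10.png

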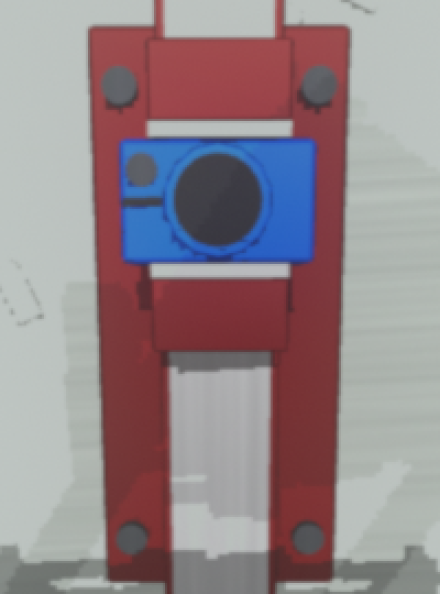

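The crop shows the adapter snug between both jaw plates. Its measured centre is (592.9,-308.5) mm against the seat at (593,-309), with yaw -3.2°. Handing in.

```bash
python3 -c "
from plant import robot
print(robot.close_job())"
```

```text
the job is handed in; nothing more can be done
None
```

The blue adapter is clamped upright between both jaws of the small red vise, about 0.5 mm from the seat point by the last wrist-camera measurement; the job was handed in at about 27 s, and no verdict was returned.

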